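# Vent the drying cupboard

### The arm

A 6-joint arm with a two-finger parallel gripper is mounted at the origin on the work surface. World frame = base frame: x ahead of the robot, y to its left, z up, the work surface at z = 0. Lengths are in m, angles in rad, forces in N, time in s.
With the tool pointing down it reaches from about 0.35 to 0.95 m from the base axis. Payload 17.4 kg.
Tool frame: the origin (TCP) lies midway between the tips of the shut fingers; the grasp point (between the pads) lies 19 mm behind it (grasp_offset is the distance from the TCP to the grasp point, in m); z points along the fingers, y is the direction in which the jaws open and shut (so a half turn about z gives the same grasp; the last joint's range is limited). The gripper opens to 93 mm and grips with 3 to 60 N. Pads are 15 mm wide; open, the fingers measure 128 mm over their backs; the gripper's body (75 mm by 188 mm) begins 65 mm behind the grasp point.
Start: joints at [-1.211, 0.116, 1.442, -0, 1.584, -0.038], TCP at [0.261, -0.622, 0.219] pointing down, gripper open.
Joint ranges: [-2.83, 2.83], [-0.83, 2.19], [0.07, 2.5], [-1.14, 4.28], [0.01, 3], [-2.97, 2.97]. Speed limits (rad/s): [1.89, 1.89, 2.22, 3.14, 3.14, 3.14].

### API

Orientations are given as [roll, pitch, yaw] about the fixed x, y, z axes, in that order (R = Rz(yaw) Ry(pitch) Rx(roll)).
In Python, from plant import reach, line_to, move_joints, gripper_open, clamp, sleep, ik, get_obs, camera, camera_model, MotionError, finish_job, grasp_offset gives the robot as it stands. Calls block until the motion is done:
- reach(position, orientation): joint-space move of the TCP to a pose.
- line_to(position, frame=None, velocity=0.15, force_limit=None): straight line of the TCP; frame=None keeps the orientation; velocity is the mean speed in m/s. With force_limit (N) it stops when the force on the tool has changed by that much, and returns True; else False.
- move_joints(angles): joint-space move.
- gripper_open() and clamp(): open the fingers fully, or close them until they stop; the grip force is fixed at half the most.
- sleep(seconds).
- ik(position, orientation): joint angles nearest the present ones, or None.
- get_obs(): the state.
- camera(name): name is "scene" or "top" or "wrist"; returns the picture (480x640x3 uint8, blue, green, red); there is no depth.
- camera_model(name): a dict with "mtx" (3x3 intrinsics, pixels), "xyz" and "rotation" of the camera in the world. Camera axes: x right, y down, z forward; pixel columns grow to the right and rows downward; lengths in m; the calibration is good to about 2 mm. The wrist camera is an equidistant fisheye: a pixel r from the principal point sees the ray r / f radians off the axis. A picture is of the moment at which its call begins: read the wrist's pose just before it. camera_model takes no time and is no camera call; for the wrist camera it gives the pose at the moment of the call.
A pose or a line that the arm cannot do raises MotionError and nothing moves.
- finish_job(): hands the job in, once; it reports no verdict.
The state is a dict: "time": time; "joints": joint angles; "qvel": joint speeds; "joint_efforts": joint torques, N m; "eef_pos": TCP position; "tool_rot": TCP orientation; "contact_force": force on the tool from outside, world axes, zero at the start; "ft_torque": the same for the moment, N m; "gripper_width": finger opening in m.
Only numpy, scipy, OpenCV 4.12 (cv2) and the standard library are available. Lean on these libraries where they do the work, as an engineer would, in place of code of your own. Each camera call takes 0.05 s, during which the arm holds its last target.

### The job

Vent the bench drying cupboard: first turn its thermostat down to the red mark on the scale, then free the door's sagging bolt by lifting it over the keeper's bent-up lip as you draw it (do not drag it through the lip), and pull the door ajar by about 8 cm at its free edge. The door shuts by itself, so finish still holding it steady there, by the bolt knob or the door, with the bolt fully clear of the keeper; leave the bowl, jar and mug undisturbed.

Things in the scene. Friction and masses are not known exactly. Their poses are not given: they have to be found in the camera images.
- cupboard: pink-painted wooden drying cupboard standing on the bench, 390 mm wide (its y), 260 mm deep (its x), 260 mm high, fixed to the bench. Origin: centre of its underside. Its front, with the door, faces its -x; front face at x = -130 mm. A grey heater head 150 x 150 x 40 mm high sits on the roof, centred at x = -5, y = -85 mm
- thermostat (a joint): thermostat angle in rad. 0 = pointer at the low stop, grows clockwise seen from above (hotter), to 4.71. The pointer is on the red mark at 1.571 (90 deg). The knob stays where it is left (friction about 0.04 N m)
- thermostat_grip (a point): point on the vertical axis of the black thermostat knob on the heater head, at the height to grip: 7 mm below the knob's top, 37 mm above the scale plate. The knob's grip is an upright bar 49 mm long (this point's x axis) and 14 mm thick (its y axis); a white line on the bar's top near its -x end is the pointer. The point turns with the knob
- red_mark (a point): middle of the red mark, 20 x 5 mm, on the white scale plate round the knob, 53 mm from the knob's axis, towards the cupboard's front (-x of the cupboard)
- door (a joint): door angle in rad: 0 shut, grows as it opens towards the cupboard's front (counter-clockwise seen from above). Free edge is 298 mm from the hinge, so 0.27 rad is 80 mm ajar. A spring shuts it with 0.4 to 0.55 N m (about 2 N at the bolt knob). Shut, it cannot open more than about 0.03 rad while the bolt's nose is in the keeper
- door_hinge (a point): point on the door's vertical hinge axis, at the height of the bolt when down; hinge on the cupboard's -y side. Its axes turn with the door: y along the door towards its free edge, x into the cupboard when shut, z up
- door_edge (a point): point on the front face of the door at its free (swinging) edge, at the bolt's height; door 18 mm thick, 199 mm high, top edge 25 mm above this point
- bolt_knob (a point): centre of the brass ball knob of the bolt, 26 mm diameter, on a 10 mm stem, 51 mm in front of the door face and 250 mm from the hinge along the door when shot, about 55 mm below the cupboard's roof top. It moves with the bolt. Axes as the door's. From the ball the bolt is drawn along the door's -y and lifted along z. Nearest other parts: the door's two straps, 38 mm and 85 mm to the sides of the stem, standing out 23 mm from the door face
- bolt (a joint): how far the bolt is drawn, m: 0 shot (nose in the keeper), to 0.05, towards the hinge. The bolt is a flat steel bar 12 x 16 mm running along the door; its nose is clear of the keeper from 0.031 on. It stays where left (friction 1.5 N)
- bolt_lift (a joint): how far the bolt is lifted in its worn tall straps, m: 0 sagged down, up to 0.014. It weighs about 0.25 kg and falls back when let go. When shot and sagged, a 9 mm deep notch under the bar sits over the keeper's lip with 3 mm end play: the bolt must be lifted more than 6 mm (10 mm is comfortable) while drawn from 0.002 to 0.031
- keeper_lip (a point): top of the keeper's bent-up lip, 5 mm thick along the bolt, on the jamb just beyond the door's free edge. The keeper is an open-topped steel cup whose front arm stands 30 mm out from the jamb
- bowl_center (a point): bystander: bisque bowl, 110 mm across, 45 mm high, on the cupboard's roof; point at its centre, half-way up
- jar_center (a point): bystander: white glaze jar with blue lid, 72 mm across, 95 mm high, on the bench; point at its centre
- mug_center (a point): bystander: blue mug, 80 mm across, 90 mm high, on the bench; point at its centre

How it is judged:
On the way, in this order (a step that is already met when the one before it is completed fails the run):
1. thermostat turned down to the red mark, door still shut (value of joint thermostat between 1.471 and 1.671 rad and value of joint door below 0.05 rad), for 0.3 s.
2. bolt lifted over the lip (value of joint bolt_lift above 0.006 m and value of joint bolt above 0.008 m).
3. bolt drawn clear of the keeper (value of joint bolt above 0.031 m), for 0.1 s.
At the end, for the whole second after the job is handed in: Thermostat within 0.10 rad of the red mark; bolt drawn at least 29 mm; door 0.168 to 0.37 rad open (50 to 108 mm at its free edge), still (under 0.05 rad/s) and held by the gripper's fingers on the bolt knob or the door (over 0.5 N); bowl, jar and mug within 20 mm of where they stood (value of joint thermostat between 1.471 and 1.671 rad and value of joint bolt above 0.029 m and value of joint door between 0.168 and 0.37 rad and velocity of joint door between -0.05 and 0.05 rad/s and contact force between the fingers and door above 0.5 N and distance of each of bowl_center, jar_center, mug_center from where it was at the start of the episode below 0.02 m); the arm keeps its last pose, push and grip.
It fails at once if bolt dragged through the lip without being lifted (value of joint bolt between 0.01 and 0.025 m and value of joint bolt_lift below 0.003 m and value of joint door below 0.05 rad).
It fails at once if a bystander pushed or tipped (distance of any of bowl_center, jar_center, mug_center from where it was at the start of the episode above 0.02 m).
It also fails if it takes over 53 s, if anything falls off the work surface, if the arm or the gripper's body presses on something with over 40 N, if the wrist force passes 120 N, or if a joint passes its speed limit or range.

## Working session

There is one attempt and no reset: what is moved stays moved. The work goes in short steps, each a Python script; the robot and the scene stay as the last script left them, time stands still between calls to the robot, and variables do not carry over. Pictures are saved under pics/ and viewed, and the job is handed in when it is done.

```bash
mkdir -p pics; ls
python3 - <<'E'
from plant import *
import cv2
o=get_obs();print(o)
for n in("scene","top","wrist"):
    m=camera_model(n);print(n,m)
    cv2.imwrite(f"pics/{n}0.png",camera(n))
print(grasp_offset)
E
```

```text
pics
{'time': 0.0, 'joints': array([-1.21078155e+00,  1.16492831e-01,  1.44224527e+00, -1.09403561e-05,
        1.58397623e+00, -3.78049347e-02]), 'qvel': array([-3.11172858e-04, -6.42393072e-04, -9.14646769e-05,  1.58046246e-04,
        7.28326740e-04, -1.77725510e-03]), 'joint_efforts': array([ 1.16575389e-03, -7.21260381e+01, -6.22606373e+01,  7.80495442e-02,
        2.39011488e-02, -1.47054188e-04]), 'eef_pos': array([ 0.26141984, -0.62211573,  0.21791297]), 'tool_rot': array([-3.14047136e+00, -3.14632134e-05,  3.97819554e-01]), 'contact_force': array([0.03226364, 1.00803775, 0.14013769]), 'ft_torque': array([0.00811853, 0.05882389, 0.00206384]), 'gripper_width': 0.09306059520389114}
scene {'mtx': array([[569.62499343,   0.        , 322.37196587],
       [  0.        , 569.62499343, 236.83974692],
       [  0.        ,   0.        ,   1.        ]]), 'xyz': array([-0.23637475,  0.79460069,  1.31552051]), 'rotation': array([-2.35401352e+00, -5.83360540e-04, -2.35160087e+00])}
top {'mtx': array([[451.19967402,   0.        , 322.67048763],
       [  0.        , 451.19967402, 247.91475171],
       [  0.        ,   0.        ,   1.        ]]), 'xyz': array([ 0.35240322, -0.01392972,  1.28237545]), 'rotation': array([-2.93091076, -0.00655785, -1.41007909])}
wrist {'mtx': array([[371.64829954,   0.        , 321.56531997],
       [  0.        , 371.64829954, 243.05213706],
       [  0.        ,   0.        ,   1.        ]]), 'xyz': array([ 0.33844106, -0.5903219 ,  0.38408613]), 'rotation': array([ 2.84097561e+00,  1.51654650e-03, -1.17169602e+00])}
0.0188
```

View pics/scene0.png

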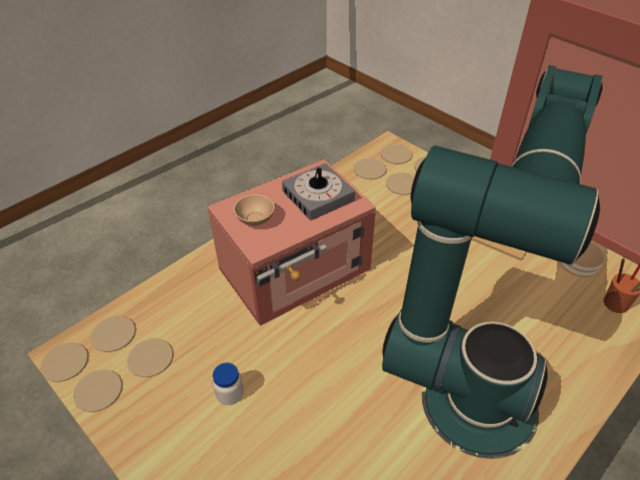

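View pics/top0.png

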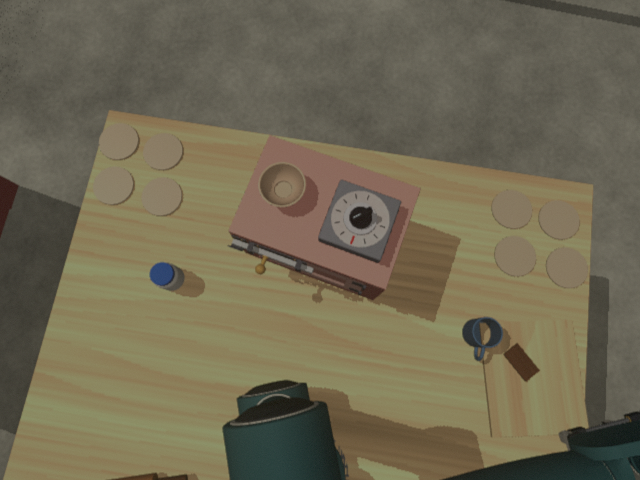

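View pics/wrist0.png

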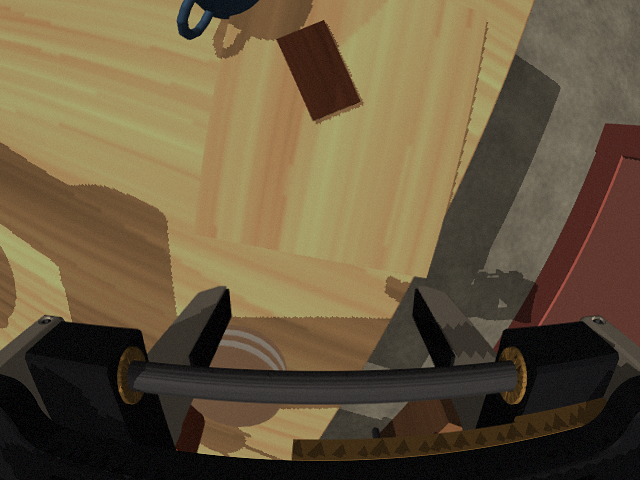

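The overview shows the cupboard ahead of the base with the jar at left and the mug at right. I'll enlarge the two crops.

Run:
```python
import cv2
a=cv2.imread("pics/top0.png")[125:305,220:430]
cv2.imwrite("pics/topc.png",cv2.resize(a,None,fx=3.3,fy=3.3,interpolation=cv2.INTER_CUBIC))
a=cv2.imread("pics/scene0.png")[150:330,200:390]
cv2.imwrite("pics/scenec.png",cv2.resize(a,None,fx=3.3,fy=3.3,interpolation=cv2.INTER_CUBIC))
```

```text
(no output)
```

View pics/topc.png

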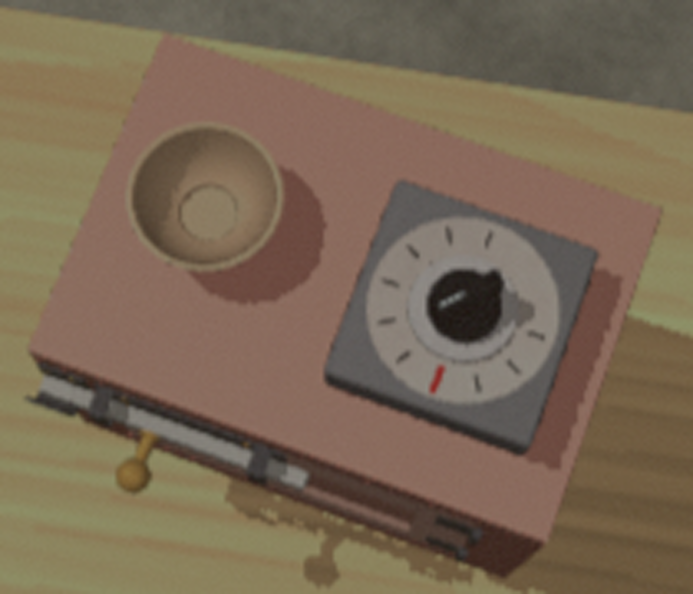

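View pics/scenec.png

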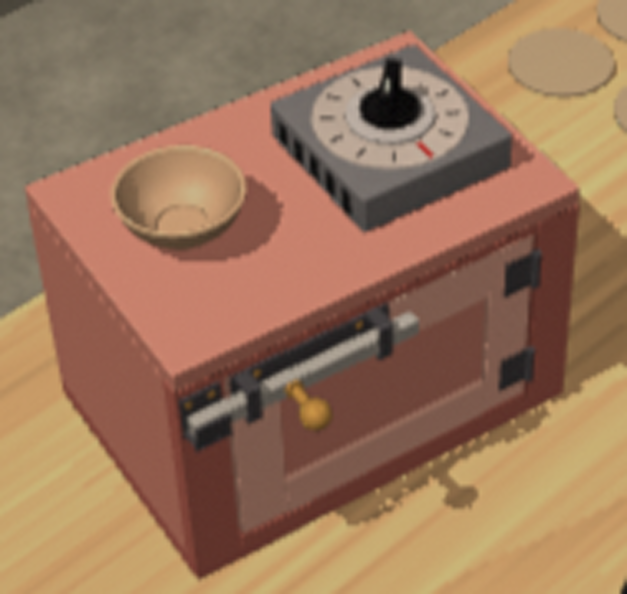

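```bash
cat > h.py <<'E'
import numpy as np, cv2
from scipy.optimize import least_squares
from scipy.spatial.transform import Rotation as R
from plant import *
def proj(m,P):
    P=np.atleast_2d(P); q=(P-m["xyz"])@R.from_euler("xyz",m["rotation"]).as_matrix()
    K=m["mtx"]
    return np.c_[K[0,0]*q[:,0]/q[:,2]+K[0,2],K[1,1]*q[:,1]/q[:,2]+K[1,2]]
def projf(m,P):
    P=np.atleast_2d(P); q=(P-m["xyz"])@R.from_euler("xyz",m["rotation"]).as_matrix()
    K=m["mtx"]; rr=np.hypot(q[:,0],q[:,1]); th=np.arctan2(rr,q[:,2])
    return np.c_[K[0,0]*th*q[:,0]/rr+K[0,2],K[1,1]*th*q[:,1]/rr+K[1,2]]
def world(p,c):  # c=(x,y,yaw)
    p=np.atleast_2d(p); a=c[2]
    return np.c_[c[0]+np.cos(a)*p[:,0]-np.sin(a)*p[:,1],c[1]+np.sin(a)*p[:,0]+np.cos(a)*p[:,1],p[:,2]]
E
python3 - <<'E'
from h import *
T=camera_model("top");S=camera_model("scene")
roof=np.array([[.13,.195,.26],[-.13,.195,.26],[-.13,-.195,.26],[.13,-.195,.26]])
hx=-.005;hy=-.085
head=np.array([[hx+.075,hy+.075,.3],[hx+.075,hy-.075,.3],[hx-.075,hy-.075,.3],[hx-.075,hy+.075,.3]])
red=np.array([[hx-.053,hy,.301]])
pt=np.array([[167,33],[33,352],[543,545],[662,208],[400,182],[597,252],[523,447],[327,378],[437,379]])/3.3+[220,125]
ps=np.array([[30,188],[177,383],[580,187],[408,33],[426,151]])/3.3+[200,150]
A=np.r_[roof,head,red];B=np.r_[roof,red]
f=lambda c:np.r_[(proj(T,world(A,c))-pt).ravel(),(proj(S,world(B,c))-ps).ravel()]
s=least_squares(f,[.75,0,-.2],loss="soft_l1");c=s.x
print(c,np.round(f(c).reshape(-1,2),1).tolist())
bt=np.array([133,474])/3.3+[220,125];bs=np.array([314,411])/3.3+[200,150]
g=lambda p:np.r_[(proj(T,p)-bt)[0],(proj(S,p)-bs)[0]]
b=least_squares(g,[.5,.1,.2]).x
a=c[2]; d=b[:2]-c[:2]
print("ball",b,g(b),"cup",np.cos(a)*d[0]+np.sin(a)*d[1],-np.sin(a)*d[0]+np.cos(a)*d[1])
# pointer line ends on knob top z=.344
K=[]
for u in ([440,305],[467,293]):
    q=np.array(u)/3.3+[220,125]
    p=least_squares(lambda p:(proj(T,[[p[0],p[1],.344]])-q)[0],[.7,0]).x;K.append(p)
k=world([[hx,hy,.337]],c)[0]
for p in K:
    d=p-k[:2]; e=[np.cos(a)*d[0]+np.sin(a)*d[1],-np.sin(a)*d[0]+np.cos(a)*d[1]]
    print("ptr cup",e,"theta",np.pi/2-np.arctan2(e[1],-e[0])*-1)
print("knob",k)
E
```

```text
[ 0.6605936   0.02310929 -0.19495587] [[-1.7, 0.4], [-2.6, 0.4], [1.3, 0.1], [0.1, 0.5], [-1.1, -1.1], [1.0, -0.5], [2.2, 1.1], [-1.9, -1.1], [-0.3, 1.0], [-1.4, -0.8], [-0.9, -2.2], [0.8, -0.2], [0.9, -1.1], [0.3, -0.3]]
ball [0.50632119 0.15661312 0.20517169] [-0.04956222 -0.10261868  0.11796221  0.0317925 ] cup -0.17721270451841242 0.10108860047313523
ptr cup [np.float64(-0.013669015565329984), np.float64(0.014486608480608636)] theta 2.3852246841235814
ptr cup [np.float64(0.000218955523354676), np.float64(0.0006334273308512963)] theta 3.474402979882872
knob [ 0.63922185 -0.05931187  0.337     ]
```

Run:
```python
from h import *
o=get_obs();p=o["eef_pos"].copy();p[2]=.4
line_to(p,velocity=.3)
print(get_obs()["time"])
reach([.6392,-.0593,.42],[np.pi,0,2.16])
o=get_obs();print(o["time"],o["eef_pos"],o["tool_rot"],o["joints"])
m=camera_model("wrist");im=camera("wrist")
cv2.imwrite("pics/w1.png",im);cv2.imwrite("pics/t1.png",camera("top"));cv2.imwrite("pics/s1.png",camera("scene"))
c=[.6606,.0231,-.195]
k=world([[-.005,-.085,.344],[-.058,-.085,.301],[-.181,.101,.205],[-.08,-.16,.3],[-.08,-.01,.3],[.07,-.01,.3]],c);print(projf(m,k).round(1).tolist())
import pickle;pickle.dump(m,open("m1.pkl","wb"))
```

```text
0.9083
3.3167 [ 0.63915923 -0.06010264  0.41995183] [-3.14146183e+00  5.21050330e-05  2.15861537e+00] [-1.33430439e-01  6.24176324e-02  1.17526623e+00 -1.32821507e-04
  1.90397263e+00 -7.21292913e-01]
[[321.6, 252.7], [273.3, 189.2], [328.0, -27.9], [194.3, 235.5], [321.4, 100.1], [448.8, 235.2]]
```

View pics/w1.png

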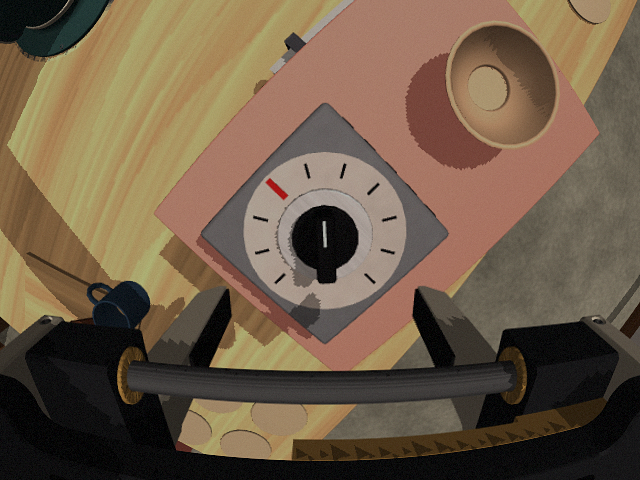

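The knob bar is centred near (325,252), about 3.5 px right of the predicted position (roughly 2.3 mm). The bar runs parallel to the fingers and the red mark is at (277,188). I'll shift by that offset and grip.

Run:
```python
from h import *
import pickle
m=pickle.load(open("m1.pkl","rb"))
ex=R.from_euler("xyz",m["rotation"]).as_matrix()[:,0];print(ex)
k=np.array([.6392,-.0593,0])+.0023*ex
print(k)
k[2]=.337-grasp_offset
line_to(k,frame=[np.pi,0,2.16],velocity=.2,force_limit=15)
print(get_obs()["eef_pos"],get_obs()["time"])
clamp()
o=get_obs();print(o["gripper_width"],o["contact_force"],o["tool_rot"],o["ft_torque"],o["time"])
k=o["eef_pos"].copy()
line_to(k,frame=[np.pi,0,2.947],velocity=.03) if False else reach(k,[np.pi,0,2.947])
o=get_obs();print(o["gripper_width"],o["contact_force"],o["tool_rot"],o["eef_pos"],o["ft_torque"],o["time"])
cv2.imwrite("pics/w2.png",camera("wrist"))
```

```text
[8.31433137e-01 5.55624371e-01 7.05469548e-04]
[ 6.41112296e-01 -5.80220639e-02  1.62257996e-06]
[ 0.64127471 -0.05812574  0.31969455] 4.125
0.013649650384826777 [-4.54411109 -0.63652672  1.09593053] [-3.14097476e+00 -2.57363938e-04  2.15982165e+00] [-0.22916252  0.65271835  0.00894129] 5.325
0.014102650416624462 [1.72865671 4.17958843 0.88521636] [3.14085090e+00 3.95513637e-04 2.94506152e+00] [ 0.64105041 -0.05773119  0.31821799] [ 0.85375407 -0.43760806 -0.0224361 ] 6.1
```

View pics/w2.png

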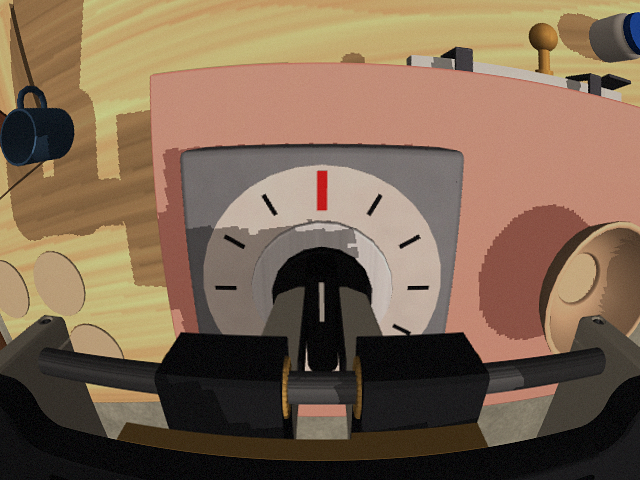

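The pointer line at x≈322 is collinear with the red mark at (322,190), so the thermostat is set. I'll release, lift, and hover over the ball.

Run:
```python
from h import *
import pickle
gripper_open()
k=get_obs()["eef_pos"].copy();k[2]=.40
line_to(k,velocity=.25)
cv2.imwrite("pics/w3.png",camera("wrist"))
b=np.array([.506,.157,.30])
line_to([b[0],b[1],.32],frame=[np.pi,0,2.947],velocity=.25)
o=get_obs();print(o["tool_rot"],o["eef_pos"],o["time"],o["joints"])
m=camera_model("wrist");cv2.imwrite("pics/w4.png",camera("wrist"));pickle.dump(m,open("m4.pkl","wb"))
print(projf(m,[.506,.157,.205]))
```

```text
[-3.14149183e+00  2.25409332e-04  2.94645029e+00] [0.50641528 0.1564189  0.32014612] 9.2 [ 2.51556522e-01 -2.08746624e-01  1.59279557e+00 -1.91629271e-04
  1.75738396e+00 -1.12413300e+00]
[[321.99293041 236.48864759]]
```

View pics/w3.png

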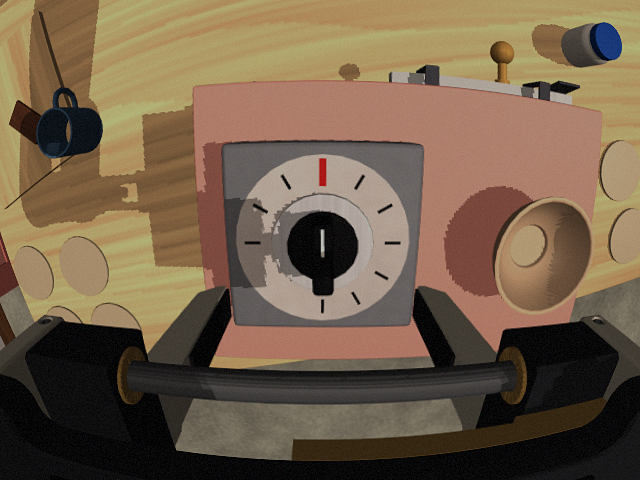

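View pics/w4.png

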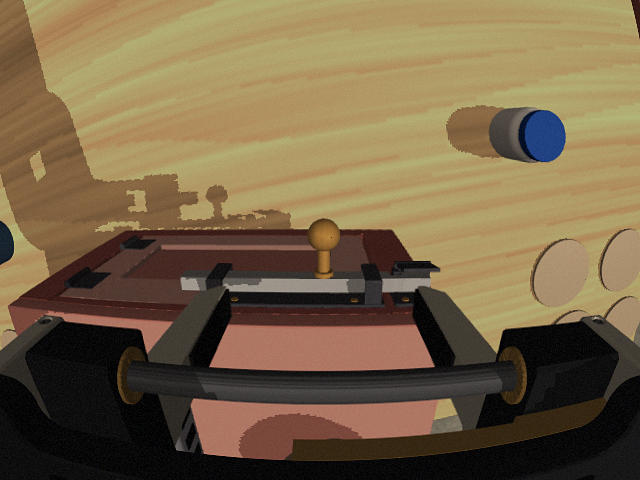

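The pointer is still on red, both at x≈322. The ball is at (324,235) against a predicted (322,236), so I need about a 1.5 mm correction before descending and gripping.

Run:
```python
from h import *
import pickle
m=pickle.load(open("m4.pkl","rb"))
M=R.from_euler("xyz",m["rotation"]).as_matrix()
b=np.array([.506,.157,0])+.0015*M[:,0]-.001*M[:,1];b[2]=.205-grasp_offset
print(b)
print(line_to(b,frame=[np.pi,0,2.947],velocity=.15,force_limit=12))
clamp()
o=get_obs();print(o["gripper_width"],o["contact_force"],o["eef_pos"],o["tool_rot"],o["time"])
cv2.imwrite("pics/w5.png",camera("wrist"));cv2.imwrite("pics/s5.png",camera("scene")[150:330,200:390].repeat(3,0).repeat(3,1))
```

```text
[0.50535216 0.15865604 0.1862    ]
False
0.024981020774092665 [-1.46951979 -5.0618669   0.08977859] [0.50532673 0.15813524 0.1861616 ] [-3.14045092e+00  3.68933852e-05  2.94669651e+00] 11.375
```

View pics/w5.png

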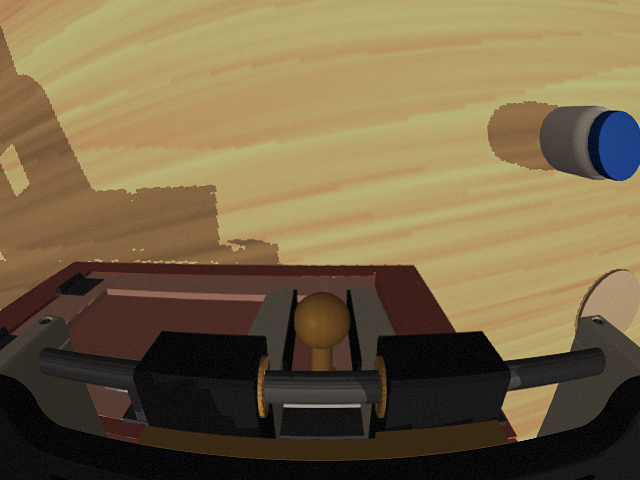

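View pics/s5.png

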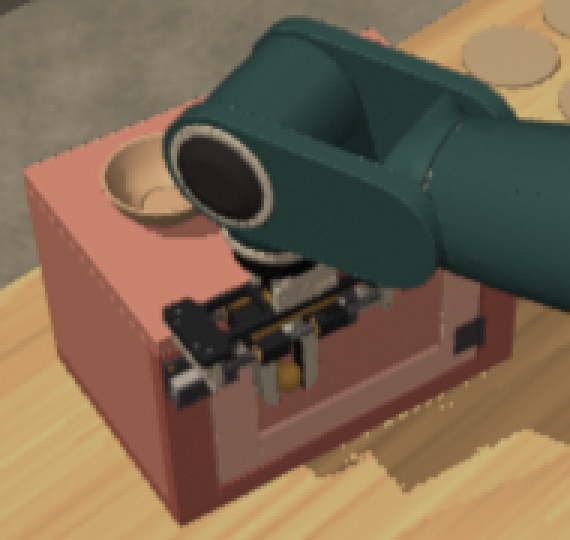

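The ball is held centred between the pads at (322,320), with a 25 mm opening. Next is a 10 mm lift.

Run:
```python
from h import *
p=get_obs()["eef_pos"].copy();p[2]+=.0105
print(line_to(p,velocity=.03,force_limit=20))
sleep(.2)
o=get_obs();print(o["gripper_width"],o["contact_force"],o["eef_pos"],o["time"])
cv2.imwrite("pics/w6.png",camera("wrist"));cv2.imwrite("pics/s6.png",camera("scene")[150:330,200:390].repeat(3,0).repeat(3,1))
```

```text
False
0.024391781495200972 [-0.87768203 -3.55853291 -2.72947119] [0.50532308 0.15810853 0.19652676] 12.175
```

View pics/w6.png

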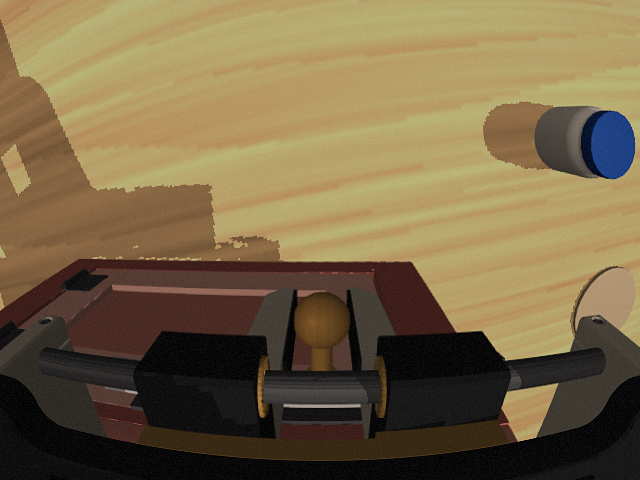

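View pics/s6.png

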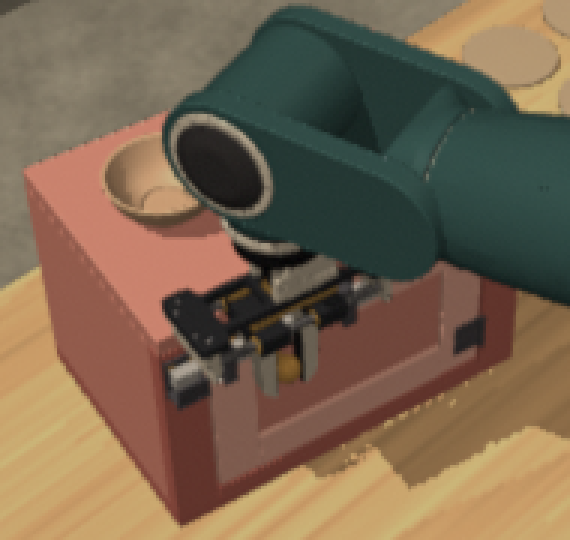

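The load is −2.7 N (the bolt's weight) and the ball still sits at the same pixel, so the bolt is lifted. I'll draw it 41 mm.

Run:
```python
from h import *
p0=get_obs()["eef_pos"].copy()
a=-.195
d=np.array([np.sin(a),-np.cos(a),0]); print(d)
for s in (.012,.041):
    z=p0+d*s
    print(line_to(z,velocity=.06,force_limit=12))
    o=get_obs();print(o["gripper_width"],o["contact_force"],o["eef_pos"],(o["eef_pos"]-p0)@d,o["time"])
cv2.imwrite("pics/w7.png",camera("wrist"));cv2.imwrite("pics/s7.png",camera("scene")[150:330,200:390].repeat(3,0).repeat(3,1))
```

```text
[-0.19376653 -0.98104767  0.        ]
False
0.024539972753008732 [-0.80078847 -1.17324836 -3.12212857] [0.50292951 0.14583027 0.19656514] 0.012510652698024373 12.625
False
0.024731965859016682 [-0.78698137 -1.49092008 -2.6648082 ] [0.49733643 0.11751553 0.19655962] 0.04137252013443844 13.2583
```

View pics/w7.png

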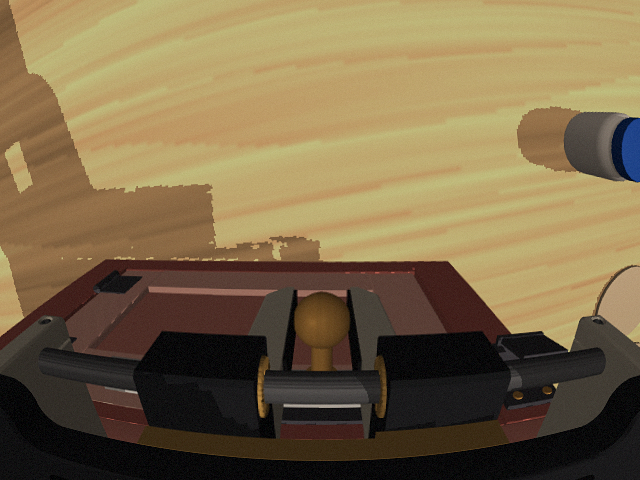

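View pics/s7.png

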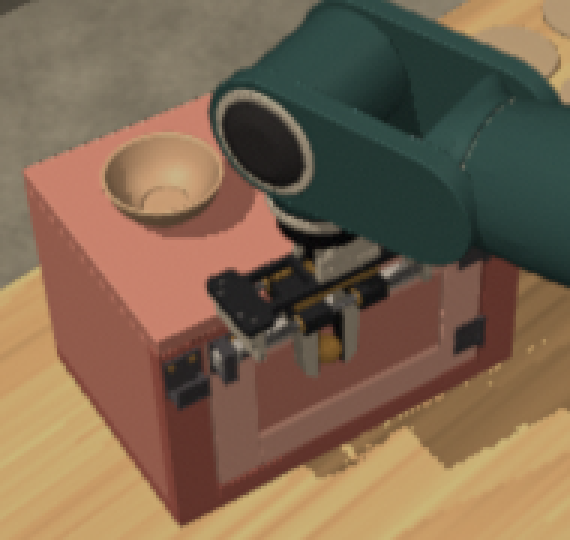

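The keeper is empty and the bolt nose is clear, with low forces throughout. Now I'll swing the door along its arc to 0.27 rad.

Run:
```python
from h import *
p0=get_obs()["eef_pos"].copy(); a=-.195
Rz=lambda t:np.array([[np.cos(t),-np.sin(t),0],[np.sin(t),np.cos(t),0],[0,0,1]])
r=np.array([-.055,.209,0]); h=p0-Rz(a)@r
for f in np.linspace(.045,.27,6):
    s=line_to(h+Rz(a+f)@r,frame=[np.pi,0,2.947+f],velocity=.06,force_limit=20)
    o=get_obs();print(s,o["gripper_width"],o["contact_force"],o["eef_pos"],o["time"])
    if s:break
sleep(.4)
o=get_obs();print(o["contact_force"],o["tool_rot"],o["qvel"].round(4))
cv2.imwrite("pics/w8.png",camera("wrist"));cv2.imwrite("pics/s8.png",camera("scene")[150:330,200:390].repeat(3,0).repeat(3,1));cv2.imwrite("pics/t8.png",camera("top"))
```

```text
False 0.024311008245370185 [ 1.8643365   1.02982383 -2.39861115] [0.48788776 0.11727863 0.19673145] 13.6667
False 0.024779484888108633 [ 0.85581559  1.10567173 -2.6379857 ] [0.47826154 0.11589612 0.19668224] 13.975
False 0.024501800620565263 [ 2.55553328  1.03631783 -2.24592831] [0.468707   0.11412512 0.19669016] 14.2833
False 0.02443998904516541 [ 0.76516907  1.92778045 -2.8991773 ] [0.45922015 0.11197125 0.19665943] 14.5917
False 0.02446993800360981 [ 2.18513132  0.93406104 -2.28112443] [0.4498382  0.10945031 0.19664586] 14.9
False 0.024348888709186913 [ 1.26094882  0.80293533 -2.61693489] [0.44056205 0.10652018 0.19663671] 15.2083
[ 2.11871598  0.62187467 -1.64892008] [-3.14156649e+00  3.99600878e-05 -3.06640314e+00] [ 0.0007 -0.0016  0.0007 -0.0011  0.0004 -0.0019]
```

View pics/w8.png

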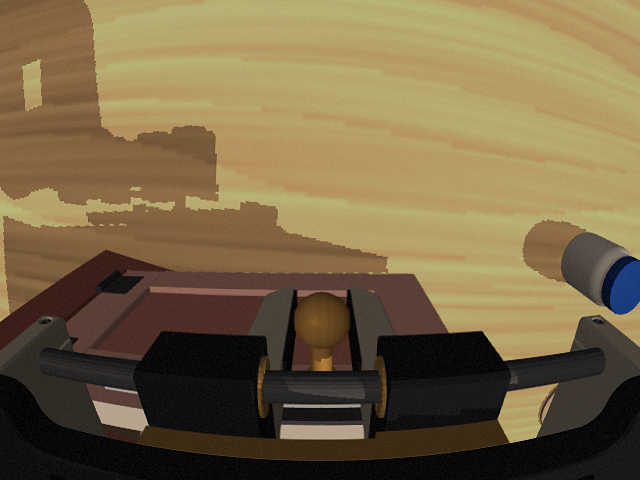

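View pics/s8.png

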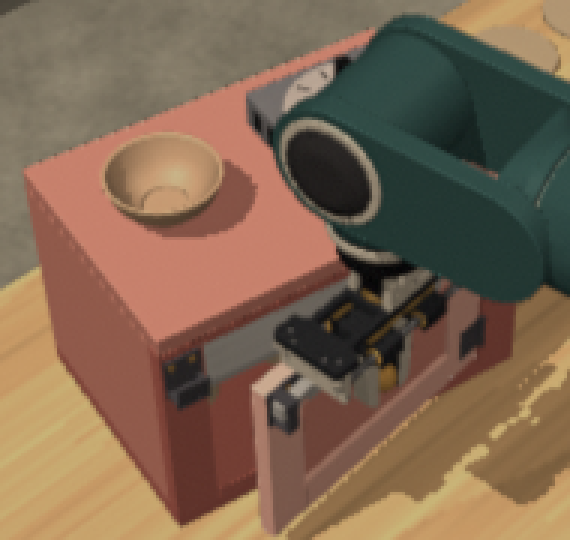

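View pics/t8.png

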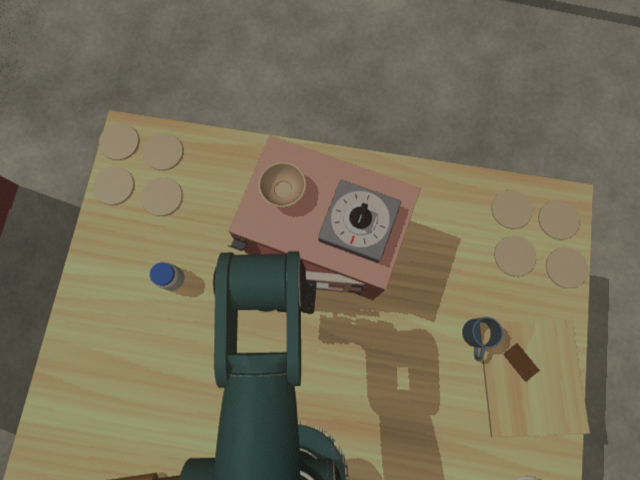

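The door stands ajar and the stem is square to the gripper, so the angle is about 0.27 rad. The bowl (283,185), jar (165,275) and mug (482,335) are where they started, and the pointer is on red. I'm handing in.

Run:
```python
from plant import *
finish_job()
o=get_obs();print(o["time"],o["contact_force"],o["gripper_width"])
```

```text
the job is handed in; nothing more can be done
the job is handed in; nothing more can be done
```

The job is handed in, at about 16 s of the 53 s allowed. The hand-in gives no verdict, so these are my own checks.

1. **Thermostat:** I turned the knob counter-clockwise by about 0.79 rad. The wrist picture after letting go shows the pointer in line with the red mark.
2. **Bolt:** I gripped the brass ball from above, lifted it about 10.4 mm (the load on the arm matched the bolt's weight), then drew it about 41 mm. Forces stayed low, and the pictures show the keeper empty.
3. **Door:** I swung it along its arc to about 0.27 rad, roughly 80 mm at the free edge. I judged this from the gripper's pose and the stem still being square to it; the joint angle itself is not measured. The gripper is still holding the ball at a 24 mm opening. The arm was at rest, and the tool felt about 2 N of sideways pull from the door spring.
4. **Bystanders:** In the last top picture the bowl, jar and mug are where they were at the start.

No check failed. The only mismatches were small: the knob sat about 2.3 mm and the ball about 1.5 mm from my first estimates, and I corrected both before gripping. My last state reading after the hand-in was refused, so the figures above are from just before it.

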